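# Refill the spice carousel and serve the red-dot jar

### The arm

A 6-joint arm with a two-finger parallel gripper is mounted at the origin on a cart in front of the work surface, level with it; the furniture and walls round the work are solid. World frame = base frame: x ahead of the robot, y to its left, z up, the work surface at z = 0. Lengths are in m, angles in rad, forces in N, time in s.
With the tool pointing down it reaches from about 0.325 to 0.775 m from the base axis. Payload 5.5 kg.
Tool frame: the origin (TCP) lies between the finger pads; the fingertips stand 11 mm ahead of it and the grasp point (between the pads) lies 8 mm behind it (arm.tip_extent is the distance from the TCP to the fingertips, in m); z points along the fingers, x is the direction in which the jaws open and shut, and the axes are right-handed (so a half turn about z gives the same grasp; the last joint's range is limited). The gripper opens to 88 mm and grips with 3 to 60 N. Pads are 20 mm wide; open, the fingers measure 115 mm over their backs; the gripper's body (75 mm by 178 mm) begins 61 mm behind the grasp point.
Start: joints at [1.158, 0.091, 1.231, -0, 1.82, -0.057], TCP at [0.209, 0.562, 0.234] pointing down, gripper open.
Joint ranges: [-2.87, 2.87], [-0.86, 2.18], [0.17, 2.46], [-1.51, 4.65], [0.06, 2.69], [-2.65, 2.65]. Speed limits (rad/s): [2.57, 2.57, 3.01, 3.14, 3.14, 3.14].

### API

Orientations are given as a unit quaternion [x, y, z, w].
In Python, from workcell import read_state, camera, calibration, workorder, look_for, masks_of, arm gives the robot as it stands.
- The arm moves only by the tool send_rows, never from a script. Its argument "increments" is a list that holds one entry, the list of rows, each a list of 7 numbers: the shift along the tool's x, y, z in cm, then the turn, a rotation vector about the tool's x, y, z in degrees, then the closure, from -1 (fully open) to 1 (shut). A call has 1 to 12 rows; each row shifts and turns the commanded pose from where the row before left it, along the tool's axes as they then stand; what a row does not reach is not made up. A row lasts 1/12 s, in which the tool goes at most 41.7 mm and 7.16 degrees, less where a joint would pass 70% of its speed; a pose out of reach is approached as far as the arm can. A call with a gripper value outside its range is refused whole. The fingers move at their own pace and stop on an object; "force" is the grip in N (left out, the last holds). Time passes only in rows, so rows that do not move let the fingers close. It gives the time, the measured TCP pose, the force and the opening at its end, in the units of the state.
- read_state(): the state, without advancing time (a new reading comes with each control period).
- camera(name): name is "side" or "top"; returns (picture, depth): 480x640x3 uint8, red, green, blue; 480x640 float32, m along the optical axis (not along the pixel's ray), 0 where there is no reading.
- calibration(name): a dict with "fx", "fy", "cx", "cy" (pixels), "dist" ([k1, k2, p1, p2, k3] as OpenCV has them; the pictures are not rectified), "position" and "orientation" of the camera in the world. Camera axes: x right, y up, looking along -z (the intrinsics and any distortion apply to the point x, -y, -z); pixel columns grow to the right and rows downward; lengths in m; the calibration is good to about 2 mm. A picture is of the moment at which its call begins. calibration takes no time and is no camera call.
- workorder.close_job(): hands the job in, once; it reports no verdict.
Trained networks look in the newest picture that a camera, given by its name, has taken for a name from the list of things; names that differ only in an ending like _2 or _b are one class to them, and where a whole thing is asked for, a point or a joint stands for the part that bears it (a point fixed in the world has none). Each returns a list of dicts, best first, with "confidence" (0 to 1); they miss things now and then, are a little off and sometimes report something else, mostly with a low value. They report only what shows in the picture. A call takes as long as a camera call.
- look_for(thing, camera): "at" ([x, y, z] in m, in the coordinates of the camera as it stood for that picture, good to about 4 mm: the middle of the surface that is visible of it).
- masks_of(thing, camera): "region" (480x640 bool, what is visible of it).
The state is a dict: "clock": time; "q": joint angles; "joint_vel": joint speeds; "joint_torque": joint torques, N m; "ee_pos": TCP position; "orientation": TCP orientation; "wrist_force": force on the tool from outside, world axes, zero at the start; "moment": the same for the moment, N m; "opening": finger opening in m.
Only numpy, scipy, OpenCV 4.12 (cv2) and the standard library are available. Lean on these libraries where they do the work, as an engineer would, in place of code of your own. Each camera call takes 0.05 s, during which the arm holds its last target.

### The job

Put the glass spice jar with the yellow dot on its lid, which stands alone on the worktop, back into the empty pocket of the spice carousel; it is glass, so grip it gently, with no more than 25 N, and do not press it down harder than that. Then turn the carousel by the wooden handle in its middle until the jar with the red dot stands at the middle of the open front of the carousel's tray, and finish still gripping the handle, keeping the turntable still so that I can lift that jar out. Leave the jars already in the carousel standing in their pockets, do not touch them, and disturb nothing else on the worktop.

Things in the scene. Friction and masses are not known exactly. Their poses are not given: they have to be found in the camera images.
- carousel_tray: Fixed square wooden tray, 248 x 248 mm, yawed a little on the worktop; origin under its centre, at worktop height, on the axis of the turntable. Its -x axis points out of its open front; the other three sides have a lip 26 mm high. It does not move. Wall cabinets hang behind it, from about x = 0.55 m, their undersides about 0.48 m above the worktop.
- turntable: The turntable on the tray: a round wooden disc 230 mm across, turning freely either way without stops (a few turns) on a ball bearing about the vertical through its origin, which lies on the axis 16 mm above the worktop (underside of the disc; its top is at 26 mm). Five pockets 72 degrees apart, centres 88 mm from the axis; its -x axis points to the empty pocket. Slight friction (0.02 N m); it stays where it is left.
- empty_pocket (a point): Centre of the floor of the only empty pocket, 26 mm above the worktop; moves with the turntable. The pocket is an aluminium cup wall 36 mm high, 47 mm inside, its mouth flared to 51 mm; its neighbours left and right hold jars.
- handle_grip (a point): Grip point in the dark wooden handle on top of the turntable's central post, on the axis, 135 mm above the worktop. The handle is an upright bar 56 mm long (its x axis, which lies along the line from the axis to the empty pocket), 14 mm thick (its y axis: pinch it across this from above) and 34 mm high, its top 150 mm above the worktop (the jars beside it reach 131 mm; 67 mm is free on each side between axis and jars); it turns with the turntable.
- carousel_handle: The same handle; origin on the axis at the underside of the bar, 116 mm above the worktop; axes as for its grip point.
- yellow_dot_jar_center (a point): Centre, half-way up, of the loose glass spice jar with a yellow dot on its dark lid and a dark label; round, 41 mm across, 105 mm high, about 0.11 kg, standing alone on the worktop. z axis up.
- yellow_dot_jar: The same jar; origin at the centre of its underside.
- red_dot_jar_center (a point): Centre, half-way up, of the jar with a red dot on its dark lid and a dark blue label; 41 mm across, 105 mm high, standing loose in one of the four filled pockets (which one varies).
- red_dot_jar: The same jar; origin at the centre of its underside.
- green_dot_jar: Spice jar with a green dot on its lid, red and white label, 41 mm across, 105 mm high, loose in a pocket; origin at the centre of its underside.
- white_dot_jar: Spice jar with a white dot on its lid, red and white label, 41 mm across, 105 mm high, loose in a pocket; origin at the centre of its underside.
- blue_dot_jar: Spice jar with a blue dot on its lid, dark label, 41 mm across, 105 mm high, loose in a pocket; origin at the centre of its underside.
- pinch: Small cream bowl, 85 mm across, 40 mm high, to be left alone.
- lemon1: Lemon, 71 mm long, to be left alone.
- garlic: Garlic bulb, 56 mm, to be left alone.
- timer: Green and cream kitchen timer, 66 mm across, 66 mm high, to be left alone.
- spoon: Wooden spoon, 310 mm long, lying on the worktop, to be left alone.
- cup: Purple mug, 80 mm across, 89 mm high, to be left alone.

How it is judged:
On the way, in this order (a step that is already met when the one before it is completed fails the run):
1. the yellow-dot jar stands upright in the empty pocket, let go (horizontal distance between yellow_dot_jar_center and empty_pocket below 0.006 m and z of yellow_dot_jar_center in the frame of empty_pocket between 0.0475 and 0.0575 m and angle between yellow_dot_jar_center's own z axis and vertical below 0.12 rad and contact force between the arm and yellow_dot_jar below 0.2 N), for 0.3 s.
2. the red-dot jar stands at the open front, the turntable still and held by its handle (y of red_dot_jar_center in the frame of carousel_tray between -0.018 and 0.018 m and x of red_dot_jar_center in the frame of carousel_tray below -0.075 m and angle between red_dot_jar_center's own z axis and vertical below 0.12 rad and angular speed of turntable below 0.05 rad/s and contact force between the fingers and carousel_handle above 4 N), for 0.3 s.
At the end, for the whole second after the job is handed in: Yellow-dot jar upright on the floor of the formerly empty pocket (6 mm), untouched; red-dot jar within 18 mm of the middle line of the tray's open front; fingers grip the handle (over 4 N in all), turntable still (under 0.05 rad/s); all jars upright in the carousel (all of step 1 and all of step 2 and z of each of green_dot_jar, red_dot_jar, white_dot_jar, blue_dot_jar in the frame of carousel_tray above 0.02 m and angle between each of green_dot_jar, red_dot_jar, white_dot_jar, blue_dot_jar's own z axis and vertical below 0.12 rad); the arm keeps its last pose, push and grip.
It fails at once if the yellow-dot jar is gripped with more than 25 N a finger (55 N in all) or pressed into its pocket with more than 30 N (contact force between the fingers and yellow_dot_jar above 55 N or contact force between turntable and yellow_dot_jar above 30 N).
It fails at once if a jar already in the carousel is touched by the robot (contact force between the arm and green_dot_jar above 2 N or contact force between the arm and red_dot_jar above 2 N or contact force between the arm and white_dot_jar above 2 N or contact force between the arm and blue_dot_jar above 2 N).
It fails at once if a jar in the carousel tips or comes out of its pocket (angle between any of green_dot_jar, red_dot_jar, white_dot_jar, blue_dot_jar's own z axis and vertical above 0.3 rad or z of any of green_dot_jar, red_dot_jar, white_dot_jar, blue_dot_jar in the frame of carousel_tray above 0.045 m).
It fails at once if something else on the worktop is disturbed (distance of any of pinch, lemon1, garlic, timer, spoon, cup from where it was at the start of the episode above 0.02 m).
It also fails if it takes over 64 s, if anything falls off the work surface, if the arm or the gripper's body presses on something with over 40 N, if the wrist force passes 120 N, or if a joint passes its speed limit or range.

## Working session

There is one attempt and no reset: what is moved stays moved. The work goes in short steps, Python scripts to look and compute and a tool call to move; the robot and the scene stay as the last step left them, time stands still between calls to the robot, and variables do not carry over. Pictures are saved under pics/ and viewed, and the job is handed in when it is done.

Besides the shell and the picture viewer there is one more tool, called after "Call:" as name(argument=value, ...) on one line, values as JSON. send_rows: Moves the arm, as the interface text tells. Its arguments: {"type":"object","properties":{"increments":{"type":"array"},"force":{"type":"number"}},"required":["increments"]}

```bash
ls -la; mkdir -p pics; cat > h.py <<'E'
import numpy as np, cv2
from scipy.spatial.transform import Rotation as R
from workcell import read_state, camera, calibration, workorder, look_for, masks_of, arm
def cal(n):
    c=calibration(n); K=np.array([[c["fx"],0,c["cx"]],[0,c["fy"],c["cy"]],[0,0,1.]])
    return K,np.array(c["dist"],float),np.array(c["position"]),R.from_quat(c["orientation"])
def world(n,uv,d):
    K,D,p,r=cal(n); uv=np.atleast_2d(np.array(uv,float)); d=np.atleast_1d(d)
    x=cv2.undistortPoints(uv.reshape(-1,1,2),K,D).reshape(-1,2)
    return r.apply(np.c_[x[:,0]*d,-x[:,1]*d,-d])+p
def ray_z(n,uv,z):
    K,D,p,r=cal(n); uv=np.atleast_2d(np.array(uv,float))
    x=cv2.undistortPoints(uv.reshape(-1,1,2),K,D).reshape(-1,2)
    v=r.apply(np.c_[x[:,0],-x[:,1],-np.ones(len(x))]); return p+v*((z-p[2])/v[:,2])[:,None]
def c2w(n,at):
    K,D,p,r=cal(n); return r.apply(at)+p
def proj(n,P):
    K,D,p,r=cal(n); q=r.inv().apply(np.atleast_2d(P)-p); q=q*[1,-1,-1]
    return cv2.projectPoints(q.reshape(-1,1,3),np.zeros(3),np.zeros(3),K,D)[0].reshape(-1,2)
E
python3 - <<'E'
from h import *
print(read_state())
for n in ["side","top"]:
    im,d=camera(n); cv2.imwrite(f"pics/{n}0.png",im[:,:,::-1]); np.savez(f"{n}0.npz",im=im,d=d); print(n,calibration(n))
    if n=="top":
        for t in ["yellow_dot_jar","red_dot_jar","green_dot_jar","white_dot_jar","blue_dot_jar","empty_pocket","carousel_handle","carousel_tray","turntable"]:
            print(t,[(np.round(c2w(n,o["at"]),4),round(o["confidence"],2)) for o in look_for(t,n)][:3])
E
```

```text
total 12
drwxr-xr-x  3 agent agent 4096 Dec  7 02:27 .
drwxr-xr-x 23 root  root  4096 Dec  7 02:27 ..
drwxr-xr-x  2 agent agent 4096 Dec  7 02:27 pics
{'clock': 0.0, 'q': array([ 1.15832100e+00,  9.19087646e-02,  1.23183982e+00,  2.06724739e-05,
        1.81977918e+00, -5.66978440e-02]), 'joint_vel': array([ 0.00054259,  0.00038036,  0.00014618, -0.0004885 , -0.00030201,
       -0.00083215]), 'joint_torque': array([-2.02258620e-03, -4.46476901e+01, -4.06428087e+01,  6.97701448e-02,
        3.01765348e-02, -1.35804607e-04]), 'ee_pos': array([0.20888386, 0.56219516, 0.23250298]), 'orientation': array([ 8.21070412e-01,  5.70826105e-01, -8.29699352e-04,  4.97860803e-04]), 'wrist_force': array([-0.47236258,  0.45315352,  0.06957289]), 'moment': array([ 0.01939163,  0.03853462, -0.03898854]), 'opening': 0.08795485473915336}
side {'fx': 609.0079268957231, 'fy': 609.0079268957231, 'cx': 313.60972287456406, 'cy': 240.44789270952126, 'dist': array([-0.08067047,  0.        ,  0.        ,  0.        ,  0.        ]), 'position': array([0.08808507, 1.29019974, 1.25167302]), 'orientation': array([-
[... 386 characters left out ...]
t_jar [(array([ 0.4522, -0.0956,  0.1077]), 0.63)]
red_dot_jar [(array([0.5552, 0.274 , 0.1337]), 0.72)]
green_dot_jar [(array([0.4264, 0.1727, 0.1315]), 0.72), (array([0.4501, 0.2303, 0.0094]), 0.37)]
white_dot_jar [(array([0.4694, 0.3343, 0.1284]), 0.78), (array([ 0.4838, -0.3275,  0.0081]), 0.48), (array([0.5518, 0.2735, 0.13  ]), 0.24)]
blue_dot_jar [(array([0.5292, 0.1743, 0.1314]), 0.52)]
empty_pocket [(array([0.4636, 0.2458, 0.0259]), 0.67)]
carousel_handle [(array([0.4709, 0.2469, 0.1478]), 0.41), (array([0.5509, 0.5758, 0.0479]), 0.17), (array([0.4513, 0.2303, 0.0079]), 0.16)]
carousel_tray [(array([0.4521, 0.2283, 0.0105]), 0.67)]
turntable [(array([0.4649, 0.246 , 0.0253]), 0.58)]
```

View pics/top0.png

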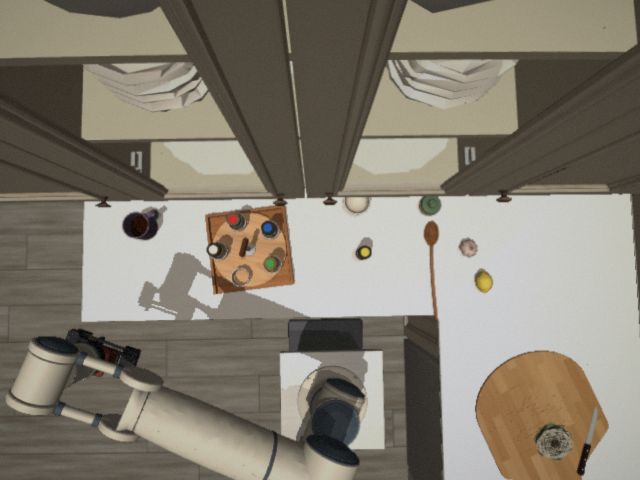

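View pics/side0.png

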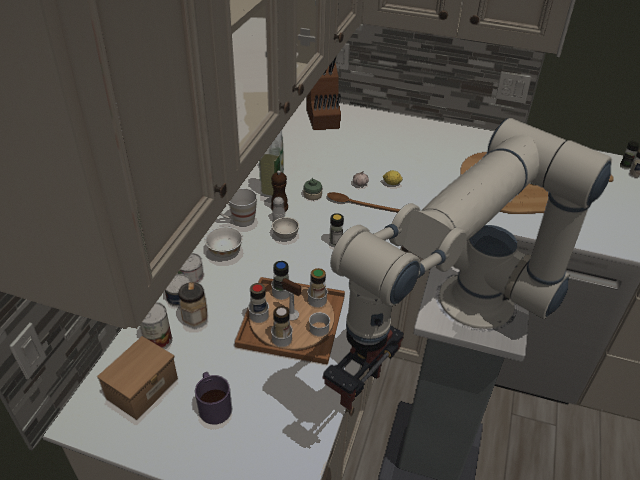

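The top picture shows the carousel around pixel (250,250), its empty pocket at (242,275), the red-dot jar at (235,220), and the loose yellow-dot jar at (364,252). Next I'll measure these precisely.

```bash
python3 - <<'E'
import numpy as np,cv2
z=np.load("top0.npz");im=z['im'][:,:,::-1]
cv2.imwrite("pics/top_car0.png",cv2.resize(im[195:305,195:305],None,fx=5.4,fy=5.4,interpolation=cv2.INTER_CUBIC))
cv2.imwrite("pics/top_y0.png",cv2.resize(im[190:310,330:450],None,fx=4.5,fy=4.5,interpolation=cv2.INTER_CUBIC))
E
python3 - <<'E'
from h import *
for n in ["top","side"]:
    z=np.load(f"{n}0.npz");d=z['d'];im=z['im']
    camera(n)
    print(n)
    for t in ["yellow_dot_jar","red_dot_jar","green_dot_jar","white_dot_jar","blue_dot_jar","carousel_handle"]:
        m=masks_of(t,n)
        for o in m[:2]:
            r=o["region"]; v,u=np.nonzero(r); 
            ok=d[v,u]>0
            P=world(n,np.c_[u,v][ok],d[v,u][ok])
            zt=np.percentile(P[:,2],97) if len(P) else 0
            top=P[np.abs(P[:,2]-(0.105 if t[0]=='y' else 0.150 if t[0]=='c' else .131))<0.008] if len(P) else P
            print(t,round(o["confidence"],2),len(P),"ztop",round(zt,4),"topN",len(top),np.round(top.mean(0),4) if len(top) else '', 'mid',np.round((top.min(0)+top.max(0))/2,4) if len(top) else '', np.round(top.max(0)-top.min(0),4) if len(top) else '')
E
```

```text
top
yellow_dot_jar 0.62 197 ztop 0.1103 topN 150 [ 0.4541 -0.0999  0.1053] mid [ 0.4546 -0.0998  0.1045] [0.0382 0.0386 0.0143]
red_dot_jar 0.77 255 ztop 0.1369 topN 160 [0.5553 0.28   0.1316] mid [0.5555 0.2805 0.131 ] [0.0383 0.0408 0.0152]
green_dot_jar 0.57 174 ztop 0.1368 topN 144 [0.4254 0.1742 0.1314] mid [0.4243 0.1747 0.1303] [0.0373 0.0351 0.0145]
white_dot_jar 0.71 232 ztop 0.136 topN 156 [0.469  0.3357 0.1312] mid [0.4701 0.3358 0.1309] [0.0379 0.0378 0.0153]
blue_dot_jar 0.72 220 ztop 0.1379 topN 151 [0.5288 0.1796 0.1315] mid [0.5294 0.1805 0.1314] [0.0409 0.0369 0.0142]
blue_dot_jar 0.16 203 ztop 0.1375 topN 149 [0.5541 0.28   0.1316] mid [0.5543 0.2805 0.131 ] [0.0358 0.0408 0.0152]
carousel_handle 0.34 338 ztop 0.0402 topN 0  mid  
side
yellow_dot_jar 0.76 371 ztop 0.1081 topN 109 [ 0.4488 -0.0962  0.1041] mid [ 0.4489 -0.0967  0.1051] [0.0415 0.0426 0.0155]
red_dot_jar 0.62 460 ztop 0.1349 topN 164 [0.5497 0.2843 0.1307] mid [0.5508 0.2811 0.1306] [0.0403 0.0447 0.0143]
green_dot_jar 0.78 420 ztop 0.1352 topN 147 [0.4196 0.1792 0.1308] mid [0.4208 0.1782 0.131 ] [0.0407 0.0458 0.0157]
white_dot_jar 0.71 479 ztop 0.134 topN 175 [0.4633 0.3408 0.1307] mid [0.4638 0.3388 0.1304] [0.039  0.0433 0.0131]
blue_dot_jar 0.7 337 ztop 0.1355 topN 146 [0.5231 0.1852 0.1305] mid [0.5234 0.1825 0.1302] [0.0385 0.0425 0.0141]
carousel_handle 0.47 214 ztop 0.1521 topN 96 [0.4686 0.2523 0.1475] mid [0.4692 0.2508 0.1479] [0.0535 0.0274 0.0118]
```

View pics/top_car0.png

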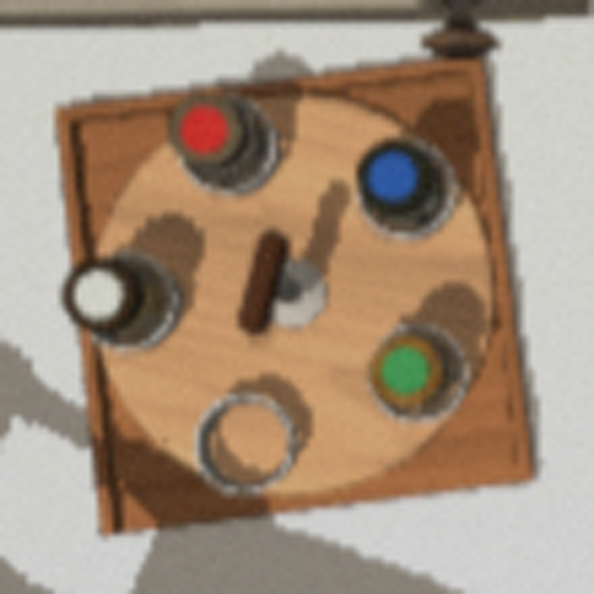

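View pics/top_y0.png

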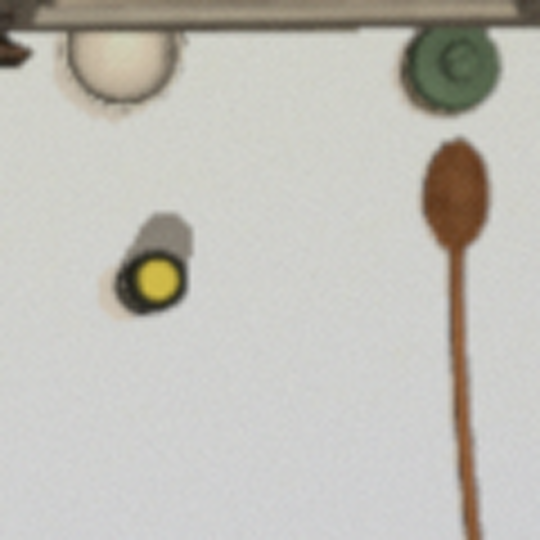

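```bash
cat > dots.py <<'E'
from h import *
def dots(n,im,zt=.131,zy=.105):
    hsv=cv2.cvtColor(im,cv2.COLOR_RGB2HSV).astype(int); out={}
    approx={'red':(.553,.281),'green':(.423,.176),'blue':(.527,.181),'white':(.467,.338),'yellow':(.452,-.098)}
    return hsv
E
python3 - <<'E'
from h import *
ap={'red':(.553,.281,.131),'green':(.423,.176,.131),'blue':(.527,.181,.131),'white':(.467,.338,.131),'yellow':(.452,-.098,.105)}
H={'red':[0,178],'green':[60],'blue':[108],'yellow':[27]}
res={}
for n in ["top","side"]:
    im=np.load(n+"0.npz")['im']; hsv=cv2.cvtColor(im,cv2.COLOR_RGB2HSV).astype(int)
    for k,a in ap.items():
        c=proj(n,a)[0]; u0,v0=np.round(c).astype(int); w=14
        s=hsv[v0-w:v0+w+1,u0-w:u0+w+1]
        if k=='white': m=(s[...,1]<60)&(s[...,2]>120)
        else:
            m=np.zeros(s.shape[:2],bool)
            for h in H[k]: m|=(np.abs(s[...,0]-h)<12)
            m&=(s[...,1]>110)&(s[...,2]>70)
        nl,lab,st,ce=cv2.connectedComponentsWithStats(m.astype(np.uint8))
        # choose comp nearest center with area>5
        best=sorted([(np.hypot(*(ce[i]-w)),i) for i in range(1,nl) if st[i,4]>12])
        print(n,k,np.round(c,1),[(round(b[0],1),st[b[1],4],st[b[1],2],st[b[1],3]) for b in best[:3]],end=' ')
        if best:
            i=best[0][1]; uv=ce[i]+[u0-w,v0-w]; p=ray_z(n,uv,a[2])[0]; res[n,k]=p; print(np.round(uv,1),np.round(p,4))
        else: print()
for k in ap:
    if ('top',k) in res and ('side',k) in res: print(k,np.round(res['top',k]-res['side',k],4),np.round((res['top',k]+res['side',k])/2,4))
# circle fit of 5-fold
names=[k for k in ap if k!='yellow']
for n in ["top","side"]:
    P=np.array([res[n,k][:2] for k in names if (n,k) in res])
    A=np.c_[2*P,np.ones(len(P))]; s=np.linalg.lstsq(A,(P**2).sum(1),rcond=None)[0]
    from scipy.optimize import least_squares
    idx=[ {'red':0,'blue':-1,'green':-2,'white':1}[k] for k in names if (n,k) in res]
    f=lambda x:(P-np.c_[x[0]+.088*np.cos(x[2]+np.array(idx)*1.256637),x[1]+.088*np.sin(x[2]+np.array(idx)*1.256637)]).ravel()
    r=least_squares(f,[.475,.245,.5]); x=r.x
    e=x[2]+2*1.256637
    print(n,"ctr",np.round(x[:2],4),"red ang deg",np.degrees(x[2]).round(2),"res mm",np.round(r.fun*1000,1),"pocket ang",np.degrees(e).round(2),"pocket",np.round([x[0]+.088*np.cos(e),x[1]+.088*np.sin(e)],4),'circ',s[:2])
E
```

```text
top red [232.4 219.3] [(np.float64(0.5), np.int32(81), np.int32(10), np.int32(10))] [232.3 218.6] [0.5551 0.2815 0.131 ]
top green [269.5 263.9] [(np.float64(0.9), np.int32(51), np.int32(8), np.int32(8))] [269.6 263.3] [0.4247 0.1757 0.131 ]
top blue [267.3 227.7] [(np.float64(0.8), np.int32(71), np.int32(9), np.int32(10))] [267.1 227.2] [0.5283 0.1816 0.131 ]
top white [212.6 249.6] [(np.float64(0.9), np.int32(65), np.int32(9), np.int32(9)), (np.float64(9.7), np.int32(276), np.int32(12), np.int32(29))] [212.9 249.1] [0.4682 0.3373 0.131 ]
top yellow [364.  252.4] [(np.float64(0.7), np.int32(82), np.int32(10), np.int32(10))] [364.6 251.7] [ 0.454  -0.0997  0.105 ]
side red [256.3 287.8] [(np.float64(1.0), np.int32(62), np.int32(11), np.int32(8))] [257.  287.6] [0.5517 0.2796 0.131 ]
side green [316.9 272.9] [(np.float64(1.0), np.int32(46), np.int32(9), np.int32(6))] [317.8 272.5] [0.4212 0.1737 0.131 ]
side blue [279.5 265.1] [(np.float64(0.6), np.int32(51), np.int32(10), np.int32(7))] [280.6 265. ] [0.5245 0.1796 0.131 ]
side white [279.7 311.6] [(np.float64(1.3), np.int32(55), np.int32(10), np.int32(7)), (np.float64(12.7), np.int32(30), np.int32(5), np.int32(7))] [281.  311.1] [0.4647 0.3356 0.131 ]
side yellow [335.8 217.3] [(np.float64(0.9), np.int32(38), np.int32(9), np.int32(6))] [336.9 216.7] [ 0.4499 -0.102   0.105 ]
red [0.0034 0.0018 0.    ] [0.5534 0.2805 0.131 ]
green [0.0035 0.002  0.    ] [0.4229 0.1747 0.131 ]
blue [0.0039 0.0021 0.    ] [0.5264 0.1806 0.131 ]
white [0.0036 0.0017 0.    ] [0.4665 0.3364 0.131 ]
yellow [0.0041 0.0023 0.    ] [ 0.4519 -0.1009  0.105 ]
top ctr [0.4728 0.2497] red ang deg 21.06 res mm [ 0.2  0.1 -0.3 -0.1  0.1  0.3  0.1 -0.3] pocket ang 165.06 pocket [0.3878 0.2724] circ [0.4728311  0.24954502]
side ctr [0.4693 0.2478] red ang deg 21.02 res mm [ 0.3  0.2 -0.2 -0.3 -0.2  0.1  0.  -0.1] pocket ang 165.02 pocket [0.3843 0.2706] circ [0.46925315 0.24778806]
```

Call:
send_rows(increments=[[[-3,2.5,0,0,0,0,-1],[-3,2.5,0,0,0,0,-1],[-3,2.5,0,0,0,0,-1],[-3,2.5,0,0,0,0,-1],[-3,2.5,0,0,0,0,-1],[-3,2.5,0,0,0,0,-1],[-3,2.5,0,0,0,0,-1],[-3,2.5,0,0,0,0,-1],[-3,2.5,0,0,0,0,-1],[-3,2.5,0,0,0,0,-1],[-3,2.5,0,0,0,0,-1],[-3,2.5,0,0,0,0,-1]]], force=6)

```text
clock: 2.25
ee_pos: [0.3649, 0.1187, 0.234]
orientation: [0.821, 0.571, 0.001, 0.0]
wrist_force: [0.8, -1.0, -0.6]
opening: 0.0877
```

Call:
send_rows(increments=[[[-3,2.5,0,0,0,0,-1],[-3,2.5,0,0,0,0,-1],[-3,2.5,0,0,0,0,-1],[-3,2.5,0,0,0,0,-1],[-3,2.5,0,0,0,0,-1],[0,0,0,0,0,7,-1],[0,0,0,0,0,7,-1],[0,0,0,0,0,7,-1],[0,0,0,0,0,7,-1],[0,0,0,0,0,7,-1],[0,0,0,0,0,7,-1],[0,0,0,0,0,7,-1]]])

```text
clock: 3.25
ee_pos: [0.4297, -0.0637, 0.2337]
orientation: [0.984, 0.176, 0.0, 0.0]
wrist_force: [-0.5, -0.7, -0.3]
opening: 0.0877
```

Call:
send_rows(increments=[[[0,0,0,0,0,7,-1],[0,0,0,0,0,7,-1],[0,0,0,0,0,7,-1],[0,0,0,0,0,7,-1],[0,0,0,0,0,7,-1],[0,0,0,0,0,0,-1],[0,0,0,0,0,0,-1]]])

```text
clock: 3.83
ee_pos: [0.4297, -0.0636, 0.2337]
orientation: [0.992, -0.123, 0.0, 0.0]
wrist_force: [0.6, 0.8, 1.1]
opening: 0.0879
```

Call:
send_rows(increments=[[[1.5,1.5,0,0,0,0,-1],[1.6,1.6,0,0,0,0,-1],[0,0,3,0,0,0,-1],[0,0,4,0,0,0,-1],[0,0,4,0,0,0,-1],[0,0,3,0,0,0,-1],[0,0,2,0,0,0,-1],[0,0,1,0,0,0,-1],[0,0,0,0,0,0,-1],[0,0,0,0,0,0,-1]]])

```text
clock: 4.67
ee_pos: [0.4524, -0.1015, 0.0644]
orientation: [0.992, -0.124, 0.0, 0.0]
wrist_force: [-0.5, 0.1, 0.4]
opening: 0.0878
```

```bash
python3 - <<'E'
from h import *
im,d=camera("side"); cv2.imwrite("pics/side1.png",cv2.resize(im[150:300,250:450],None,fx=4,fy=4,interpolation=cv2.INTER_CUBIC)[:,:,::-1]); print(read_state()['ee_pos'])
E
```

```text
[ 0.45297762 -0.10167299  0.06545019]
```

View pics/side1.png

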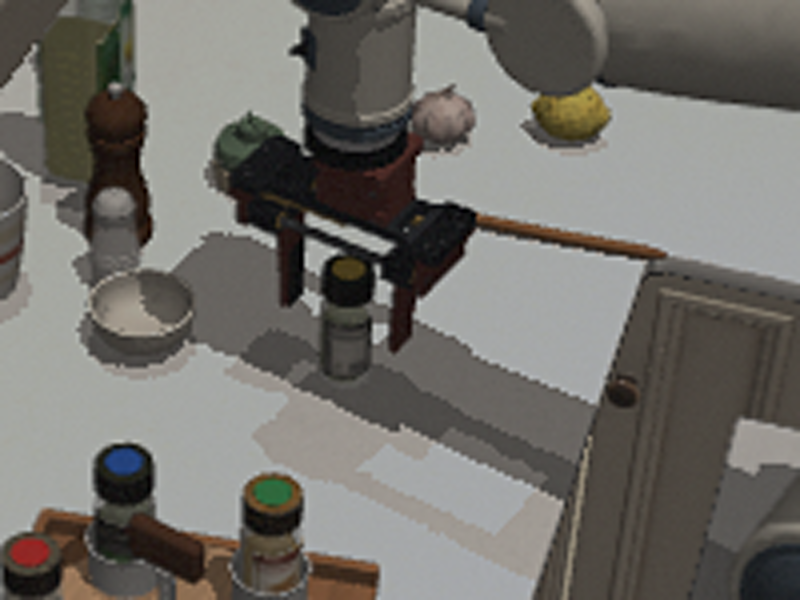

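The jar stands between the open fingers, and its dot is visible to the side camera, near (347,268) in the crop.

Call:
send_rows(increments=[[[0,0,0,0,0,0,1],[0,0,0,0,0,0,1],[0,0,0,0,0,0,1],[0,0,0,0,0,0,1],[0,0,0,0,0,0,1],[0,0,0,0,0,0,1],[0,0,0,0,0,0,1],[0,0,0,0,0,0,1]]], force=6)

```text
clock: 5.38
ee_pos: [0.452, -0.1014, 0.0636]
orientation: [0.992, -0.125, -0.0, 0.0]
wrist_force: [0.1, 0.4, 0.6]
opening: 0.0408
```

```bash
cat > ydot.py <<'E'
from h import *
def ydot(n,im,c,w=14,hue=27,vmin=45,z=.105):
    hsv=cv2.cvtColor(im,cv2.COLOR_RGB2HSV).astype(int)
    u0,v0=np.round(c).astype(int); s=hsv[v0-w:v0+w+1,u0-w:u0+w+1]
    m=(np.abs(s[...,0]-hue)<12)&(s[...,1]>110)&(s[...,2]>vmin)
    nl,lab,st,ce=cv2.connectedComponentsWithStats(m.astype(np.uint8))
    for i in range(1,nl):
        if st[i,4]>10: 
            uv=ce[i]+[u0-w,v0-w]; print(n,st[i,4],st[i,2:4],uv.round(1),ray_z(n,uv,z)[0].round(4))
E
python3 - <<'E'
from ydot import *
im,d=camera("side"); ydot("side",im,(337,217)); s=read_state(); print(s['ee_pos'],s['opening'])
E
```

```text
side 24 [7 5] [335.7 217. ] [ 0.4528 -0.0996  0.105 ]
[ 0.45199856 -0.10137523  0.06358129] 0.04084279467220439
```

Call:
send_rows(increments=[[[0,0,0,0,0,0,-1],[0,0,0,0,0,0,-1],[0,0,0,0,0,0,-1],[0,0,0,0,0,0,-1],[0,0,0,0,0,7,-1],[0,0,0,0,0,7,-1],[0,0,0,0,0,7,-1],[0,0,0,0,0,7,-1],[0,0,0,0,0,7,-1],[0,0,0,0,0,7,-1],[0,0,0,0,0,7,-1]]])

```text
clock: 6.35
ee_pos: [0.4521, -0.1014, 0.0636]
orientation: [0.849, -0.528, 0.0, 0.0]
wrist_force: [0.5, 0.4, 0.2]
opening: 0.0879
```

Call:
send_rows(increments=[[[0,0,0,0,0,7,-1],[0,0,0,0,0,7,-1],[0,0,0,0,0,7,-1],[0,0,0,0,0,7,-1],[0,0,0,0,0,7,-1],[0,0,0,0,0,7,-1],[0,0,0,0,0,0,-1],[0,0,0,0,0,0,-1]]])

```text
clock: 7.02
ee_pos: [0.4521, -0.1014, 0.0636]
orientation: [-0.608, 0.794, 0.0, -0.0]
wrist_force: [-0.4, -0.4, 0.8]
opening: 0.0877
```

Call:
send_rows(increments=[[[0,0,0,0,0,0,1],[0,0,0,0,0,0,1],[0,0,0,0,0,0,1],[0,0,0,0,0,0,1],[0,0,0,0,0,0,1],[0,0,0,0,0,0,1],[0,0,0,0,0,0,1],[0,0,0,0,0,0,1]]])

```text
clock: 7.68
ee_pos: [0.4521, -0.1014, 0.0636]
orientation: [-0.606, 0.795, -0.0, 0.0]
wrist_force: [-0.6, 0.3, -0.6]
opening: 0.0407
```

Call:
send_rows(increments=[[[0,0,0,0,0,0,-1],[0,0,0,0,0,0,-1],[0,0,0,0,0,0,-1],[0,0,0,0,0,0,-1],[0,0,-2,0,0,0,-1],[0,0,-4,0,0,0,-1],[0,0,-4,0,0,0,-1],[0,0,-2,0,0,0,-1],[4,0,0,0,0,0,-1],[4,0,0,0,0,0,-1],[4,0,0,0,0,0,-1],[0,0,0,0,0,0,-1]]])

```text
clock: 8.68
ee_pos: [0.4182, -0.2224, 0.1836]
orientation: [-0.604, 0.797, -0.001, -0.001]
wrist_force: [-0.0, 0.5, -0.9]
opening: 0.0878
```

```bash
python3 - <<'E'
from ydot import *
s=read_state(); print(s['ee_pos'],s['orientation'],s['q'][5])
for n,c in (("side",(336,217)),("top",(364,252))):
    im,d=camera(n); cv2.imwrite(f"pics/{n}2.png",im[:,:,::-1]); ydot(n,im,c)
E
```

```text
[ 0.41823378 -0.22241944  0.18358817] [-0.60362294  0.79726838 -0.00082349 -0.00134065] 1.2865648399075786
side 43 [9 6] [336.8 216.6] [ 0.4503 -0.1026  0.105 ]
top 88 [10 11] [364.5 251.5] [ 0.4545 -0.0995  0.105 ]
```

View pics/top2.png

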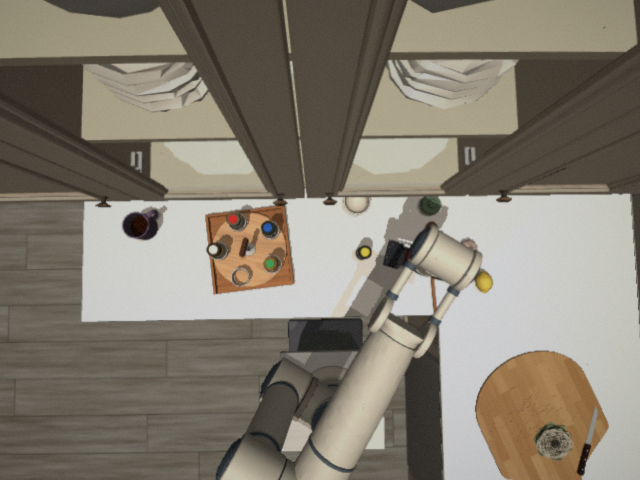

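Call:
send_rows(increments=[[[-4,0,0,0,0,0,-1],[-4,0,0,0,0,0,-1],[-4,0,0,0,0,0,-1],[0,0,0,0,0,0,-1],[0,0,3,0,0,0,-1],[0,0,4,0,0,0,-1],[0,0,3,0,0,0,-1],[0,0,1,0,0,0,-1],[0,0,1,0,0,0,-1],[0,0,0,0,0,0,-1]]])

```text
clock: 9.62
ee_pos: [0.4516, -0.1008, 0.0626]
orientation: [-0.606, 0.795, 0.001, -0.001]
wrist_force: [0.3, 0.2, 0.2]
opening: 0.0885
```

Call:
send_rows(increments=[[[0,0,0,0,0,0,1],[0,0,0,0,0,0,1],[0,0,0,0,0,0,1],[0,0,0,0,0,0,1],[0,0,0,0,0,0,1],[0,0,0,0,0,0,1],[0,0,0,0,0,0,1],[0,0,0,0,0,0,1],[0,0,0,0,0,0,1]]], force=12)

```text
clock: 10.37
ee_pos: [0.4521, -0.1015, 0.0638]
orientation: [-0.606, 0.795, -0.0, -0.0]
wrist_force: [-0.5, 0.1, 0.7]
opening: 0.0407
```

Call:
send_rows(increments=[[[0,0,-1,0,0,0,1],[0,0,-2,0,0,0,1],[0,0,-3,0,0,0,1],[0,0,-3,0,0,0,1],[0,0,-3,0,0,0,1],[0,0,-2,0,0,0,1],[0,0,-1,0,0,0,1],[0,0,-1,0,0,0,1],[0,0,0,0,0,0,1]]])

```text
clock: 11.12
ee_pos: [0.4525, -0.1015, 0.2253]
orientation: [-0.606, 0.795, -0.001, 0.001]
wrist_force: [0.3, 0.2, -0.5]
opening: 0.0403
```

Call:
send_rows(increments=[[[-1.5,0.7,0,0,0,0,1],[-3,1.4,0,0,0,0,1],[-3,1.4,0,0,0,0,1],[-3,1.4,0,0,0,0,1],[-3,1.4,0,0,0,0,1],[-3,1.4,0,0,0,0,1],[-3,1.4,0,0,0,0,1],[-3,1.4,0,0,0,0,1],[-3,1.4,0,0,0,0,1],[-3,1.4,0,0,0,0,1],[-3,1.4,0,0,0,0,1],[-1.5,0.7,0,0,0,0,1]]])

```text
clock: 12.12
ee_pos: [0.3895, 0.2603, 0.2213]
orientation: [-0.607, 0.795, 0.001, -0.002]
wrist_force: [0.4, 0.6, -0.2]
opening: 0.0408
```

Call:
send_rows(increments=[[[-1,0.7,0,0,0,0,1],[0,0,0,0,0,0,1],[0,0,0,0,0,0,1]]])

```text
clock: 12.37
ee_pos: [0.3865, 0.269, 0.2219]
orientation: [-0.607, 0.795, -0.0, -0.002]
wrist_force: [0.2, -0.9, -1.3]
opening: 0.0404
```

```bash
python3 - <<'E'
from h import *
s=read_state(); p=s['ee_pos']; r=R.from_quat(s['orientation']); M=r.as_matrix()
print(p,np.degrees(np.arctan2(M[1,0],M[0,0])),s['opening'],s['q'][5], M[:,2])
for n in ("side","top"):
    im,d=camera(n); cv2.imwrite(f"pics/{n}3.png",im[:,:,::-1])
print('tool d cm', (M.T@(np.array([.3858,.2712,p[2]])-p)*100).round(2))
E
```

```text
[0.38648065 0.26904871 0.22194293] -105.30138369243421 0.04042707417901605 2.373899673770323 [-0.00242127 -0.00185675 -0.99999534]
tool d cm [-0.19  0.12 -0.  ]
```

View pics/side3.png

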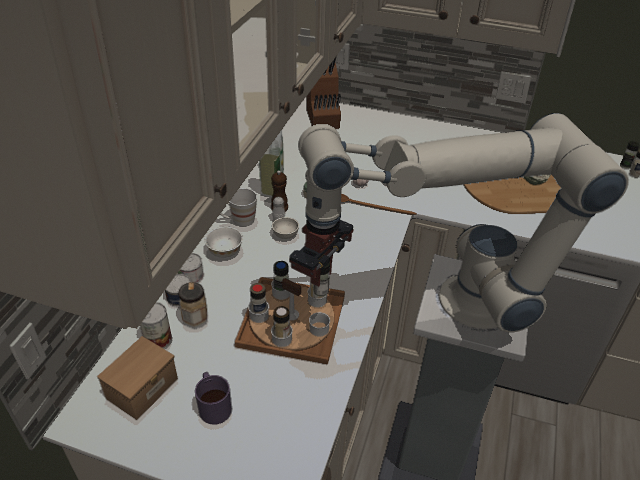

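View pics/top3.png

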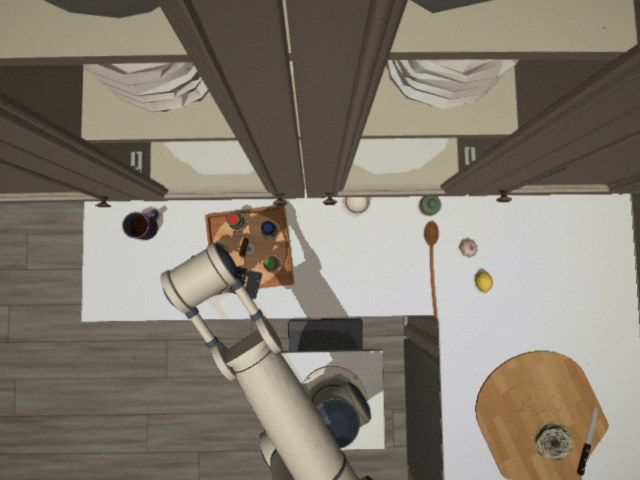

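Call:
send_rows(increments=[[[-0.2,0.1,0,0,0,0,1],[0,0,2,0,0,0,1],[0,0,2.5,0,0,0,1],[0,0,2,0,0,0,1],[0,0,1,0,0,0,1],[0,0,0,0,0,0,1],[0,0,0,0,0,0,1]]])

```text
clock: 13.05
ee_pos: [0.3867, 0.2709, 0.1489]
orientation: [-0.606, 0.796, 0.0, -0.0]
wrist_force: [0.9, -0.3, -0.9]
opening: 0.0406
```

```bash
python3 - <<'E'
from h import *
s=read_state(); print(s['ee_pos'],s['wrist_force'])
im,d=camera("side"); cv2.imwrite("pics/side4.png",cv2.resize(im[230:380,230:380],None,fx=4,fy=4,interpolation=cv2.INTER_CUBIC)[:,:,::-1])
# predicted: projected pocket rim (z=.062, r 25) with side-bias
E
```

```text
[0.38673374 0.27091879 0.14890765] [ 0.87020679 -0.29621038 -0.92244267]
```

View pics/side4.png

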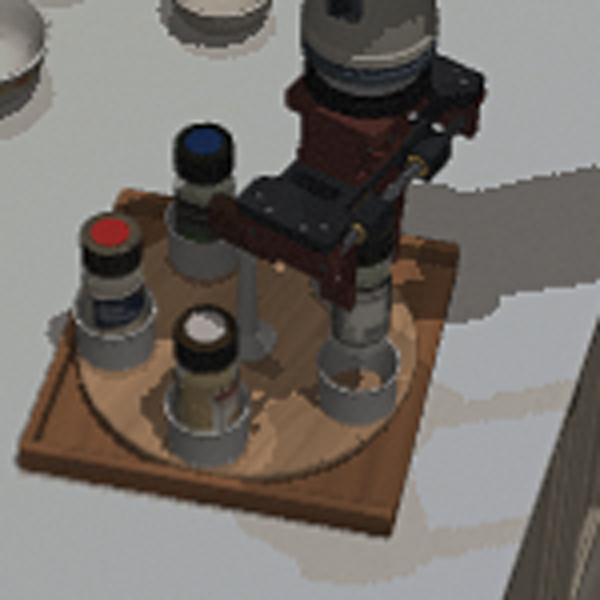

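Call:
send_rows(increments=[[[0,0.1,0.5,0,0,0,1],[0,0,1,0,0,0,1],[0,0,1,0,0,0,1],[0,0,1,0,0,0,1],[0,0,0.5,0,0,0,1],[0,0,0,0,0,0,1],[0,0,0,0,0,0,1]]])

```text
clock: 13.68
ee_pos: [0.3854, 0.2715, 0.108]
orientation: [-0.606, 0.795, 0.0, -0.001]
wrist_force: [-0.8, 0.6, -0.3]
opening: 0.0405
```

```bash
python3 - <<'E'
from h import *
s=read_state(); print(s['ee_pos'],s['wrist_force'],s['opening'])
im,d=camera("side"); cv2.imwrite("pics/side5.png",cv2.resize(im[230:380,230:380],None,fx=4,fy=4,interpolation=cv2.INTER_CUBIC)[:,:,::-1])
E
```

```text
[0.38536378 0.27145222 0.10801965] [-0.7958924   0.6185255  -0.29161519] 0.04049406949858869
```

View pics/side5.png

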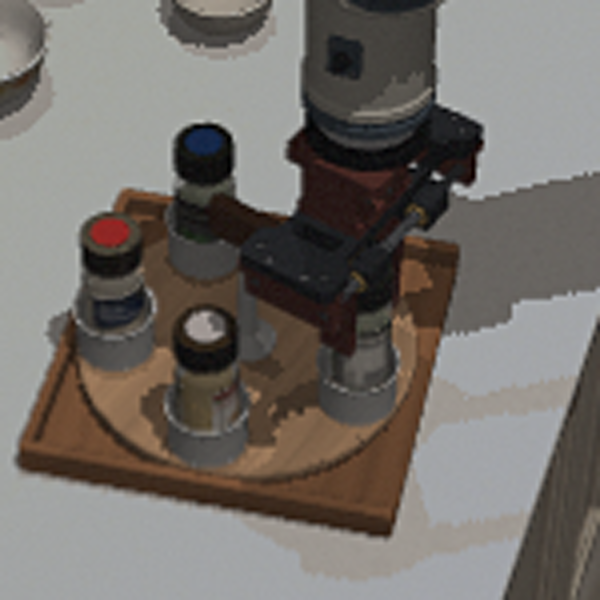

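The jar is inside the cup, at about (358,365) in the crop, with no contact force. I'll lower it slowly.

Call:
send_rows(increments=[[[0,0,0.4,0,0,0,1],[0,0,0.4,0,0,0,1],[0,0,0.4,0,0,0,1],[0,0,0.3,0,0,0,1],[0,0,0.2,0,0,0,1],[0,0,0,0,0,0,1],[0,0,0,0,0,0,1]]])

```text
clock: 14.32
ee_pos: [0.3856, 0.2716, 0.0915]
orientation: [-0.606, 0.795, 0.0, -0.0]
wrist_force: [0.9, 0.4, -0.5]
opening: 0.0403
```

Call:
send_rows(increments=[[[0,0,0.1,0,0,0,1],[0,0,0,0,0,0,1],[0,0,0,0,0,0,1]]])

```text
clock: 14.57
ee_pos: [0.3857, 0.2716, 0.0907]
orientation: [-0.606, 0.795, -0.0, 0.0]
wrist_force: [-0.5, 0.2, -0.7]
opening: 0.0407
```

Call:
send_rows(increments=[[[0,0,0,0,0,0,-0.4],[0,0,0,0,0,0,-0.4],[0,0,0,0,0,0,-0.4],[0,0,0,0,0,0,-0.4],[0,0,0,0,0,0,-0.4],[0,0,0,0,0,0,-0.4]]])

```text
clock: 15.07
ee_pos: [0.3857, 0.2716, 0.0907]
orientation: [-0.606, 0.795, 0.0, 0.0]
wrist_force: [0.5, -0.1, -0.5]
opening: 0.0613
```

Call:
send_rows(increments=[[[0,0,-0.5,0,0,0,-0.4],[0,0,-1,0,0,0,-0.4],[0,0,-2,0,0,0,-0.4],[0,0,-3,0,0,0,-0.4],[0,0,-3,0,0,0,-0.4],[0,0,-2,0,0,0,-0.4],[0,0,-1,0,0,0,-0.4],[0,0,0,0,0,0,-0.4]]])

```text
clock: 15.73
ee_pos: [0.3866, 0.2721, 0.2192]
orientation: [-0.606, 0.795, -0.0, 0.003]
wrist_force: [0.8, 0.6, -0.7]
opening: 0.0616
```

```bash
python3 - <<'E'
from ydot import *
s=read_state(); print(s['ee_pos'],s['wrist_force'],s['opening'],s['orientation'])
for n in ("side","top"):
    im,d=camera(n); cv2.imwrite(f"pics/{n}6.png",cv2.resize(im[200:350,190:390],None,fx=4,fy=4,interpolation=cv2.INTER_CUBIC)[:,:,::-1]); np.savez(n+"6.npz",im=im,d=d)
    ydot(n,im,proj(n,(.386,.271,.131))[0],z=.131)
    ydot(n,im,proj(n,(.5534,.2805,.131))[0],z=.131,hue=0)
    ydot(n,im,proj(n,(.4229,.1747,.131))[0],z=.131,hue=60)
    ydot(n,im,proj(n,(.5264,.1806,.131))[0],z=.131,hue=108)
E
```

```text
[0.38656065 0.27212527 0.21922532] [ 0.82070192  0.62288455 -0.71164738] 0.06164300201653466 [-6.06078356e-01  7.95399917e-01 -3.11604170e-04  2.81095006e-03]
side 69 [11  9] [319.9 301.2] [0.3842 0.2711 0.131 ]
side 61 [11  8] [257.  287.6] [0.5516 0.2794 0.131 ]
side 12 [5 4] [320.  273.8] [0.4143 0.1766 0.131 ]
side 49 [10  7] [280.7 265.1] [0.5241 0.1798 0.131 ]
top 78 [10 10] [232.2 218.6] [0.5551 0.2817 0.131 ]
top 52 [8 8] [269.5 263.3] [0.4248 0.1759 0.131 ]
top 68 [9 9] [267.1 227.1] [0.5286 0.1816 0.131 ]
```

View pics/side6.png

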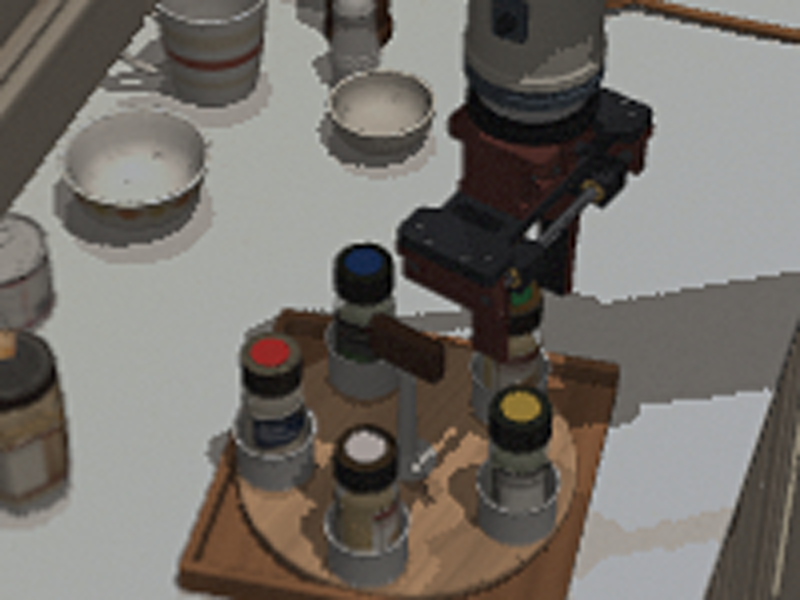

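View pics/top6.png

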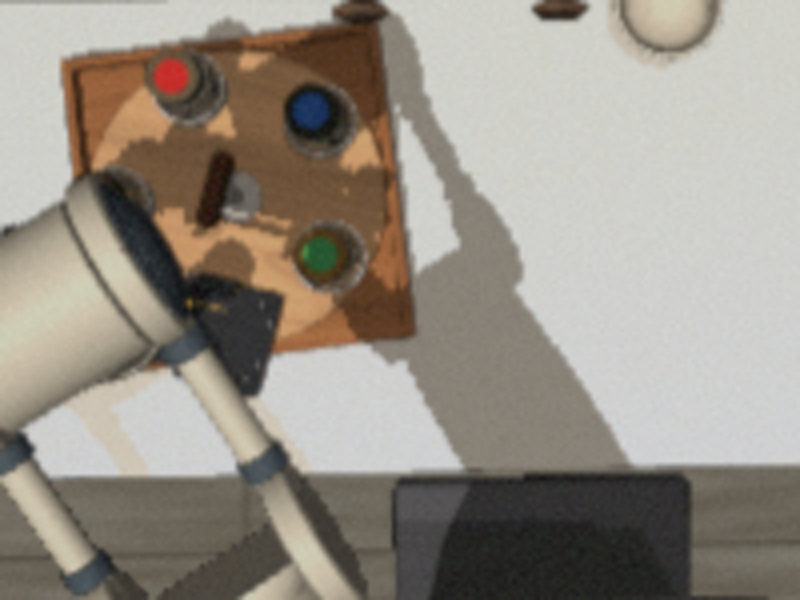

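```bash
python3 - <<'E'
from h import *
for n in ("top","side"):
    d=np.load(n+"6.npz")['d']; v,u=np.nonzero(d>0); P=world(n,np.c_[u,v],d[v,u])
    m=(np.hypot(P[:,0]-.386,P[:,1]-.272)<.13)&(P[:,2]>.2)&(P[:,2]<.75)
    Q=P[m]; print(n,np.percentile(Q[:,2],[1,50,90,99]), Q[:,0].max(), Q[Q[:,2]>.4][:,0].max() if (Q[:,2]>.4).any() else None)
s=read_state(); print(s['q'])
E
```

```text
top [0.30853803 0.5833265  0.5977908  0.60174634] 0.4557133344279628 0.4557133344279628
side [0.22234053 0.49397363 0.59545346 0.60282738] 0.4526335769731997 0.4526335769731997
[ 5.41474666e-01 -2.58294862e-01  1.59372174e+00  5.08193652e-05
  1.80658327e+00  2.38074680e+00]
```

```bash
python3 - <<'E'
from h import *
d=np.load("top0.npz")['d']; n="top"
v,u=np.mgrid[150:206,150:420]; v=v.ravel();u=u.ravel(); dd=d[v,u]; ok=dd>0; P=world(n,np.c_[u,v][ok],dd[ok])
for y0 in np.arange(0,.45,.04):
    m=(P[:,1]>y0)&(P[:,1]<y0+.04)&(P[:,2]>.3); Q=P[m]
    if len(Q): i=Q[:,0].argmin(); print(round(y0,2),'minx',Q[i].round(3), 'lowz',Q[Q[:,2].argmin()].round(3))
# wrist shape in world relative to TCP x>..
d=np.load("side6.npz")['d'];v,u=np.nonzero(d>0);P=world("side",np.c_[u,v],d[v,u])
d=np.load("top6.npz")['d'];v,u=np.nonzero(d>0);P=np.r_[P,world("top",np.c_[u,v],d[v,u])]
m=(np.hypot(P[:,0]-.386,P[:,1]-.272)<.16)&(P[:,2]>.2)&(P[:,2]<.75);Q=P[m]
for z in np.arange(.22,.62,.03):
    q=Q[(Q[:,2]>=z)&(Q[:,2]<z+.03)]
    if len(q): i=q[:,0].argmax(); print('z',round(z,2),'maxx',q[i].round(3),len(q), 'y',q[:,1].min().round(3),q[:,1].max().round(3))
E
```

```text
0.0 minx [0.527 0.013 0.572] lowz [0.554 0.033 0.492]
0.04 minx [0.551 0.073 0.815] lowz [0.554 0.052 0.494]
0.08 minx [0.526 0.112 0.574] lowz [0.553 0.09  0.494]
0.12 minx [0.529 0.123 0.567] lowz [0.553 0.132 0.498]
0.16 minx [0.548 0.165 0.555] lowz [0.596 0.191 0.499]
0.2 minx [0.547 0.23  0.556] lowz [0.553 0.23  0.493]
0.24 minx [0.547 0.244 0.555] lowz [0.553 0.25  0.497]
0.28 minx [0.548 0.312 0.558] lowz [0.609 0.288 0.498]
0.32 minx [0.546 0.345 0.63 ] lowz [0.553 0.36  0.495]
0.36 minx [0.552 0.368 0.515] lowz [0.553 0.366 0.495]
z 0.22 maxx [0.405 0.308 0.24 ] 137 y 0.236 0.319
z 0.25 maxx [0.387 0.24  0.251] 60 y 0.235 0.316
z 0.28 maxx [0.436 0.341 0.298] 466 y 0.201 0.361
z 0.31 maxx [0.441 0.348 0.329] 1368 y 0.18 0.368
z 0.34 maxx [0.421 0.301 0.369] 229 y 0.262 0.32
z 0.37 maxx [0.424 0.293 0.377] 442 y 0.256 0.322
z 0.4 maxx [0.423 0.276 0.425] 360 y 0.239 0.315
z 0.43 maxx [0.417 0.288 0.443] 370 y 0.243 0.314
z 0.46 maxx [0.418 0.288 0.486] 521 y 0.145 0.324
z 0.49 maxx [0.423 0.273 0.516] 751 y 0.144 0.332
z 0.52 maxx [0.546 0.279 0.548] 2329 y 0.144 0.346
z 0.55 maxx [0.546 0.278 0.55 ] 1926 y 0.146 0.349
z 0.58 maxx [0.451 0.242 0.58 ] 3967 y 0.203 0.345
```

Call:
send_rows(increments=[[[0,0,2,0,0,0,-0.4],[0,0,2.5,0,0,0,-0.4],[0,0,1,0,0,0,-0.4],[0,-1,0,0,0,0,-0.4],[0,-2,0,0,0,0,-0.4],[0,-2,0,0,0,0,-0.4],[0,-1,0,0,0,0,-0.4],[0,0,0,0,0,0,-0.4]]])

```text
clock: 16.5
ee_pos: [0.4452, 0.2548, 0.1606]
orientation: [-0.605, 0.796, -0.0, -0.0]
wrist_force: [-0.1, 0.7, -0.4]
opening: 0.0614
```

```bash
python3 - <<'E'
from h import *
s=read_state(); p=s['ee_pos'];M=R.from_quat(s['orientation']).as_matrix(); print(p,s['wrist_force'])
print('tool d cm',(M.T@(np.array([.4707,.2484,.129])-p)*100).round(2))
for n in ("side","top"):
    im,d=camera(n); cv2.imwrite(f"pics/{n}7.png",cv2.resize(im[150:350,170:390],None,fx=3.6,fy=3,interpolation=cv2.INTER_CUBIC)[:,:,::-1]); np.savez(n+"7.npz",im=im,d=d)
    v,u=np.nonzero(d>0);P=world(n,np.c_[u,v],d[v,u])
    m=(np.hypot(P[:,0]-p[0],P[:,1]-p[1])<.15)&(P[:,2]>.4)&(P[:,2]<.75)&(P[:,0]<.543);Q=P[m]; 
    for z in np.arange(.4,.6,.03):
        q=Q[(Q[:,2]>=z)&(Q[:,2]<z+.03)]
        if len(q): i=q[:,0].argmax(); print('z',round(z,2),'maxx',q[i].round(3),len(q))
E
```

```text
[0.44517852 0.25483306 0.16057445] [-0.08347682  0.70626248 -0.40063859]
tool d cm [-0.06 -2.63  3.16]
z 0.4 maxx [0.477 0.274 0.4  ] 360
z 0.43 maxx [0.475 0.276 0.439] 151
z 0.46 maxx [0.505 0.232 0.489] 651
z 0.49 maxx [0.511 0.223 0.501] 1292
z 0.52 maxx [0.504 0.222 0.523] 1381
z 0.55 maxx [0.528 0.132 0.573] 1
z 0.4 maxx [0.425 0.227 0.401] 14
z 0.43 maxx [0.419 0.227 0.449] 20
z 0.46 maxx [0.485 0.197 0.488] 99
z 0.49 maxx [0.511 0.221 0.506] 1303
z 0.52 maxx [0.509 0.223 0.52 ] 2365
```

View pics/top7.png

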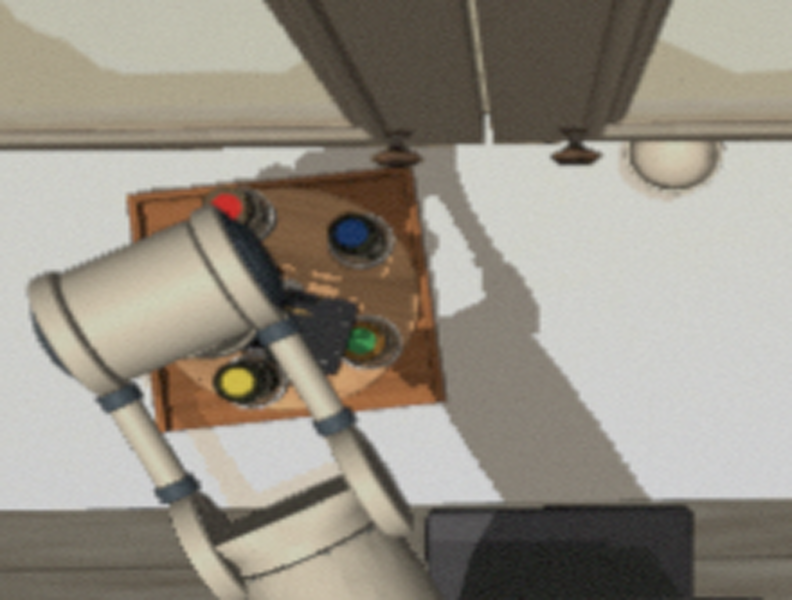

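View pics/side7.png

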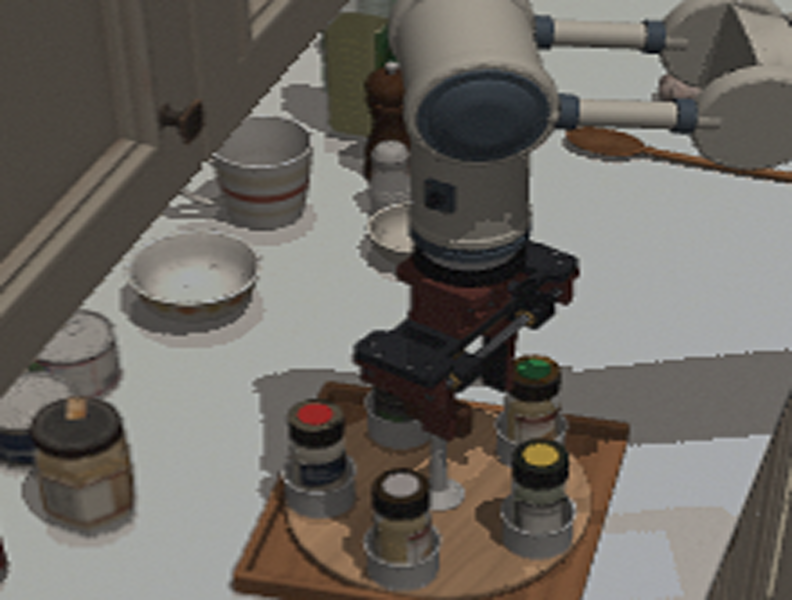

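Call:
send_rows(increments=[[[0,0,1,0,0,0,-0.4],[0,0,1,0,0,0,-0.4],[0,-0.5,0,0,0,0,-0.4],[0,-1,0,0,0,0,-0.4],[0,-0.8,0,0,0,0,-0.4],[-0.1,-0.3,0.4,0,0,0,-0.4],[0,0,0.7,0,0,0,-0.4],[0,0,0,0,0,0,-0.4]]])

```text
clock: 17.27
ee_pos: [0.4686, 0.2494, 0.1279]
orientation: [-0.606, 0.796, 0.0, -0.001]
wrist_force: [-0.3, -0.3, 0.4]
opening: 0.0618
```

```bash
python3 - <<'E'
from h import *
s=read_state(); p=s['ee_pos'];M=R.from_quat(s['orientation']).as_matrix(); print(p,s['wrist_force'],s['q'],s['opening'])
print('tool d cm',(M.T@(np.array([.4707,.2484,.129])-p)*100).round(2))
E
```

```text
[0.46858283 0.24939368 0.127888  ] [-0.30837969 -0.32794348  0.37695242] [ 4.24930297e-01 -8.84057315e-02  1.59721071e+00  1.11904154e-04
  1.63517667e+00  2.26482324e+00] 0.0617808936040264
tool d cm [ 0.04 -0.23 -0.11]
```

Call:
send_rows(increments=[[[0,-0.2,0,0,0,0,-0.4],[0,0,0,0,0,0,1],[0,0,0,0,0,0,1],[0,0,0,0,0,0,1],[0,0,0,0,0,0,1],[0,0,0,0,0,0,1],[0,0,0,0,0,0,1],[0,0,0,0,0,0,1],[0,0,0,0,0,0,1],[0,0,0,0,0,0,1]]], force=15)

```text
clock: 18.1
ee_pos: [0.4704, 0.2483, 0.1297]
orientation: [-0.606, 0.796, -0.001, -0.001]
wrist_force: [-2.5, -4.0, 1.9]
opening: 0.014
```

```bash
python3 - <<'E'
from h import *
s=read_state(); p=s['ee_pos']; print(p,s['wrist_force'],s['moment'],s['opening'])
im,d=camera("side"); cv2.imwrite("pics/side8.png",cv2.resize(im[200:350,190:390],None,fx=4,fy=4,interpolation=cv2.INTER_CUBIC)[:,:,::-1])
E
```

```text
[0.47044637 0.24827458 0.12967515] [-2.49733935 -3.99304137  1.91424728] [-0.57334802  0.44176883 -0.05848788] 0.014005216174342876
```

View pics/side8.png

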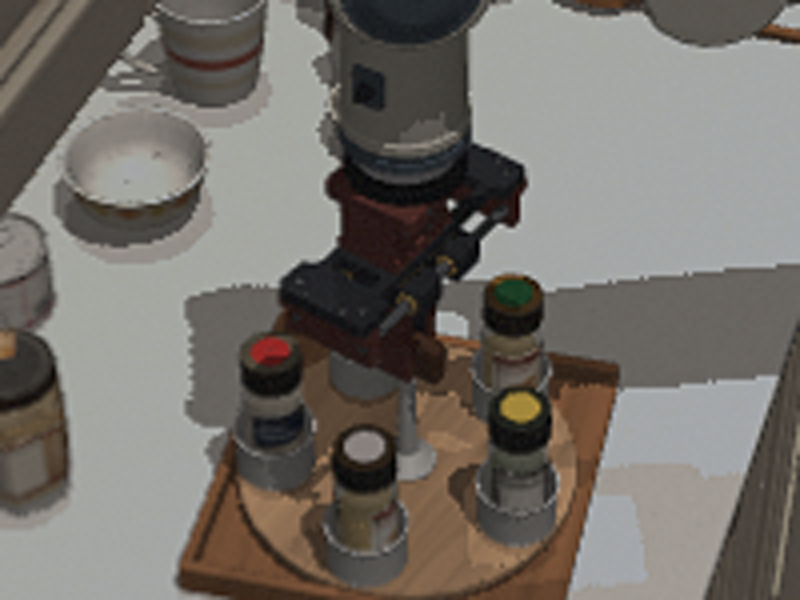

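Call:
send_rows(increments=[[[0,0,0,0,0,-1,1],[0,0,0,0,0,-2,1],[0,0,0,0,0,-3,1],[0,0,0,0,0,-4,1],[0,0,0,0,0,-4,1],[0,0,0,0,0,-4,1],[0,0,0,0,0,-4,1],[0,0,0,0,0,-4,1],[0,0,0,0,0,-4,1],[0,0,0,0,0,-4,1],[0,0,0,0,0,-4,1],[0,0,0,0,0,-2,1]]])

```text
clock: 19.15
ee_pos: [0.4705, 0.2484, 0.1297]
orientation: [0.842, -0.539, 0.0, 0.001]
wrist_force: [-2.3, -2.8, 1.5]
opening: 0.014
```

```bash
python3 - <<'E'
from h import *
s=read_state(); p=s['ee_pos'];M=R.from_quat(s['orientation']).as_matrix(); print(p,s['wrist_force'],s['moment'],s['opening'],np.degrees(np.arctan2(M[1,0],M[0,0])),s['q'][5])
im,d=camera("side"); cv2.imwrite("pics/side9.png",cv2.resize(im[200:350,190:390],None,fx=4,fy=4,interpolation=cv2.INTER_CUBIC)[:,:,::-1])
E
```

```text
[0.47047614 0.24838501 0.12967496] [-2.30847097 -2.81684101  1.54585942] [-0.51288664  0.34957023 -0.10809497] 0.01395810867704465 -65.21298565752417 1.5606397830878291
```

View pics/side9.png

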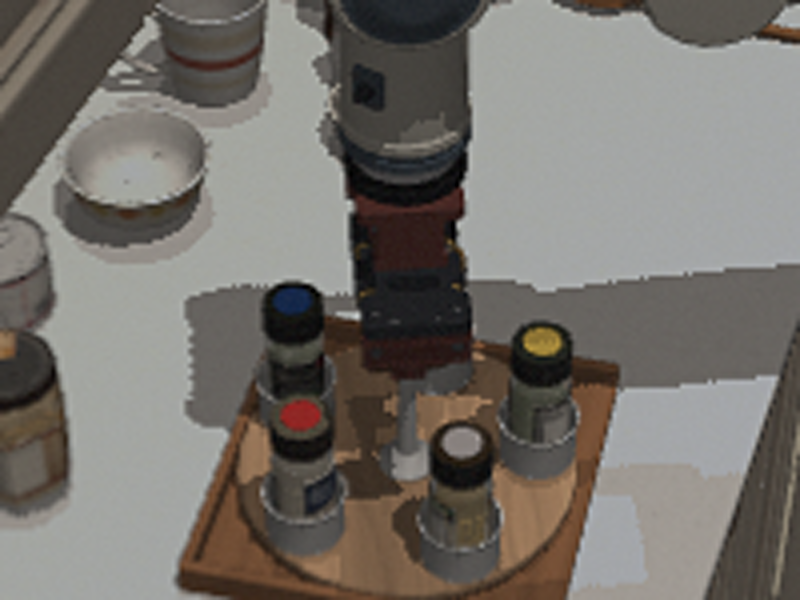

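Call:
send_rows(increments=[[[0,0,0,0,0,-2,1],[0,0,0,0,0,-4,1],[0,0,0,0,0,-5,1],[0,0,0,0,0,-5,1],[0,0,0,0,0,-5,1],[0,0,0,0,0,-5,1],[0,0,0,0,0,-5,1],[0,0,0,0,0,-5,1],[0,0,0,0,0,-5,1],[0,0,0,0,0,-5,1],[0,0,0,0,0,-5,1],[0,0,0,0,0,-4,1]]])

```text
clock: 20.2
ee_pos: [0.4704, 0.2485, 0.1297]
orientation: [0.996, -0.089, -0.0, 0.001]
wrist_force: [-3.7, -3.8, 1.4]
opening: 0.0144
```

Call:
send_rows(increments=[[[0,0,0,0,0,-5,1],[0,0,0,0,0,-5,1],[0,0,0,0,0,-5,1],[0,0,0,0,0,-5,1],[0,0,0,0,0,-5,1],[0,0,0,0,0,-5,1],[0,0,0,0,0,-5,1],[0,0,0,0,0,-5,1],[0,0,0,0,0,-5,1],[0,0,0,0,0,-5,1],[0,0,0,0,0,-4,1],[0,0,0,0,0,-3,1]]])

```text
clock: 21.2
ee_pos: [0.4702, 0.2484, 0.1297]
orientation: [0.918, 0.397, -0.001, 0.0]
wrist_force: [-3.9, -4.4, 1.2]
opening: 0.0141
```

Call:
send_rows(increments=[[[0,0,0,0,0,-3,1],[0,0,0,0,0,-3,1],[0,0,0,0,0,-2,1],[0,0,0,0,0,-1,1],[0,0,0,0,0,0,1],[0,0,0,0,0,0,1],[0,0,0,0,0,0,1]]])

```text
clock: 21.78
ee_pos: [0.4702, 0.2484, 0.1297]
orientation: [0.885, 0.466, -0.001, 0.0]
wrist_force: [-5.0, -4.9, 2.7]
opening: 0.014
```

```bash
python3 - <<'E'
from ydot import *
s=read_state(); p=s['ee_pos'];M=R.from_quat(s['orientation']).as_matrix(); print(p,s['wrist_force'],s['moment'],s['opening'],np.degrees(np.arctan2(M[1,0],M[0,0])),s['q'][5])
c=np.array([.4707,.2484,.131]); a=np.radians(186); pr=c+.088*np.array([np.cos(a),np.sin(a),0]); print(pr)
for n in ("side","top"):
    im,d=camera(n); cv2.imwrite(f"pics/{n}10.png",cv2.resize(im[200:350,190:390],None,fx=4,fy=4,interpolation=cv2.INTER_CUBIC)[:,:,::-1])
    ydot(n,im,proj(n,pr)[0],hue=0,z=.131); ydot(n,im,proj(n,pr)[0],hue=177,z=.131)
E
```

```text
[0.47017122 0.2484383  0.12965097] [-5.0332159  -4.86377569  2.72011212] [-0.54570916  0.38949125  0.06158582] 0.0140146130000501 55.530233871370804 -0.5465697378572996
[0.38318207 0.2392015  0.131     ]
side 66 [11  8] [324.  294.5] [0.3815 0.2453 0.131 ]
top 84 [10 11] [244.5 277.9] [0.3846 0.2475 0.131 ]
```

View pics/side10.png

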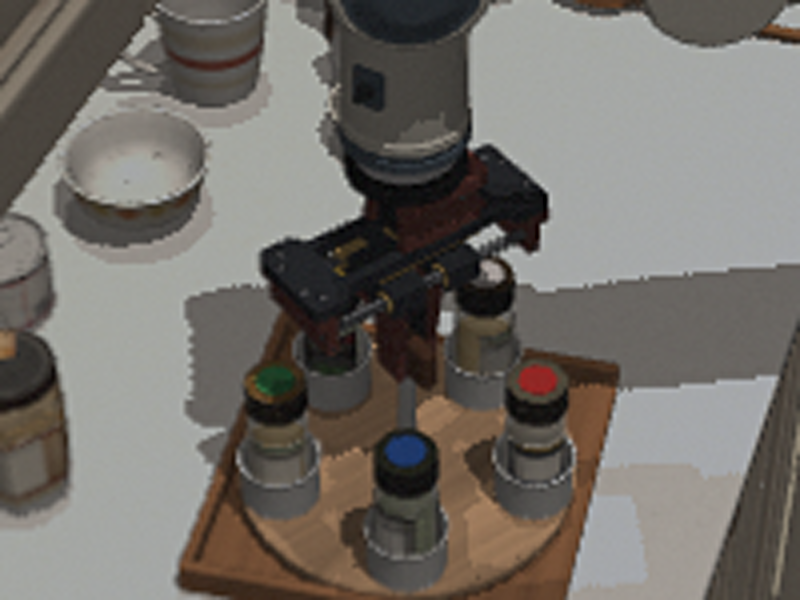

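View pics/top10.png

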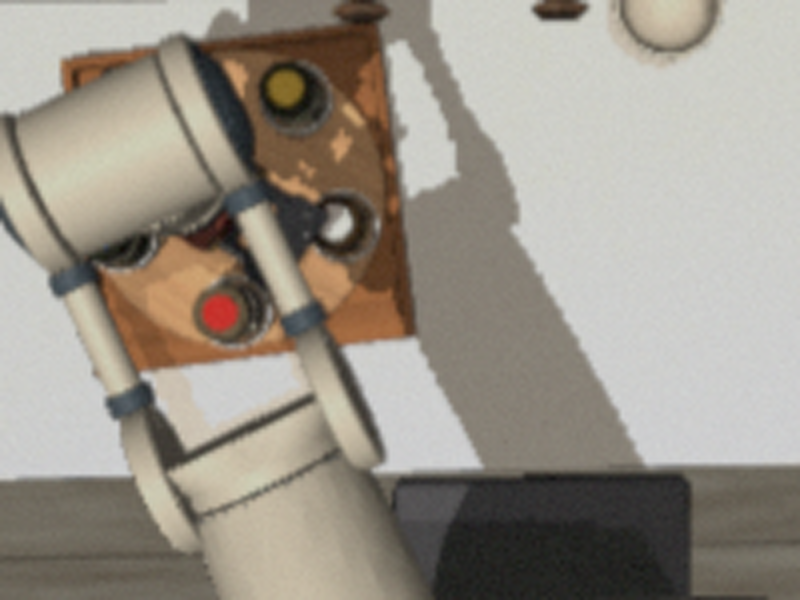

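Call:
send_rows(increments=[[[0,0,0,0,0,-1,1],[0,0,0,0,0,-2,1],[0,0,0,0,0,-1,1],[0,0,0,0,0,-0.5,1],[0,0,0,0,0,0,1],[0,0,0,0,0,0,1],[0,0,0,0,0,0,1],[0,0,0,0,0,0,1],[0,0,0,0,0,0,1],[0,0,0,0,0,0,1]]])

```text
clock: 22.72
ee_pos: [0.4702, 0.2484, 0.1297]
orientation: [0.866, 0.5, -0.001, 0.0]
wrist_force: [-4.5, -4.9, 2.1]
opening: 0.0141
```

```bash
python3 - <<'E'
from ydot import *
s=read_state(); print(s['ee_pos'],s['wrist_force'],s['opening'],np.abs(s['joint_vel']).max())
c=np.array([.4707,.2484,.131])
for n,b in (("side",[-.0018,-.0012,0]),("top",[.0024,.0019,0])):
    im,d=camera(n); cv2.imwrite(f"pics/{n}11.png",im[:,:,::-1])
    for k,h,a in (('red',0,186),('yellow',27,330)):
        pr=c+.088*np.array([np.cos(np.radians(a)),np.sin(np.radians(a)),0]); print(k,end=' ');ydot(n,im,proj(n,pr)[0],hue=h,z=.131)
t=np.radians(6.1)
for P in ([.3822,.246],):
    pass
E
```

```text
[0.4701701  0.2484189  0.12966009] [-4.51111871 -4.91015992  2.08525011] 0.014131916815760991 0.002216173762082006
red side 65 [10  8] [324.5 292.6] [0.3822 0.2383 0.131 ]
yellow side 17 [8 5] [277.3 262.1] [0.5368 0.172  0.131 ]
red top 81 [10 10] [246.8 277.5] [0.3856 0.2409 0.131 ]
yellow top 81 [10 12] [258.8 220.3] [0.5487 0.2055 0.131 ]
```

View pics/side11.png

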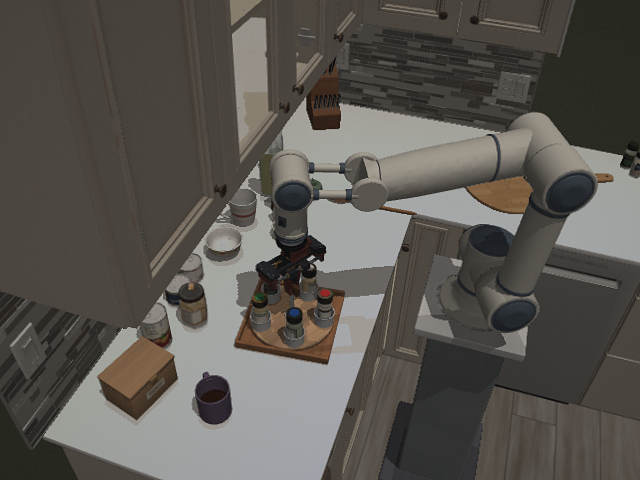

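```bash
python3 -c "
from workcell import workorder
print(workorder.close_job())"
```

```text
the job is handed in; nothing more can be done
None
```

The yellow-dot jar is back in the empty pocket and the red-dot jar stands at the open front. The arm is still holding the handle, and I have handed the job in at about 23 s of the 64 s allowed. The hand-in gives no verdict.

- **Yellow-dot jar:** I gripped it with no more than 12 N, lowered it into the pocket without any measurable contact force, and let go. After the turn, the top camera put it about 1 mm from the expected pocket centre. Only the top camera confirmed this; the side camera saw something else there because the gripper was in the way.
- **Red-dot jar:** I pinched the handle with 15 N and turned the carousel counter-clockwise by about 165° in all. My first set of turns stopped 4.5° short, so I corrected it. Both cameras now put the red dot at about 186°. The tray's front, measured from the image, is also at about 186°, so the jar is within a millimetre or two of the middle line.
- **Grip and stillness:** The gripper reads a 14 mm opening, which matches the handle thickness, and all joint speeds are close to zero. The wrist carries a steady 7 N or so.
- **Other jars and worktop:** I saw no jar tipped or touched in the pictures, and nothing else on the worktop looked moved. I did not measure those other items again at the end.
- **Camera disagreement:** The two cameras differ by about 4 mm. I corrected both by centring the jar in the gripper and comparing.

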